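# Prop the annealer hatch and fetch the green stopper

### The job

Push the red-tipped tail bar of the annealer's spring-closing hatch with the brass wedge in the gripper until the hatch stands about a quarter turn open, and leave the wedge upright on the annealer's deck, against the bar, so that it alone holds the hatch open. Then reach into the chamber for the green glass stopper and stand it gently upright on the floor of the iron cooling dish, leaving the amber stopper where it is and the hatch still propped.

Things in the scene. Friction and masses are not known exactly. Their poses are not given: they have to be found in the camera images.
- annealer: Fixed grey low box, x -110 to 110, y -100 to 240 mm from its origin, which is on the table under the chamber's centre; flat top 75 mm up (the deck: y over 100 mm). Chamber: open pit, 110 (x) by 150 mm (y) about the origin, floor 25 mm up, under a windowed steel hatch 136 by 176 mm, 79 to 91 mm up. The hatch swings level about an upright pivot at x 85, y 115 mm (brass boss, top 100 mm up).
- hatch (a joint): Hatch angle about the pivot, rad: 0 closed, growing counter-clockwise seen from above, stop at 1.6; chamber clear from about 1.3. At angle a the tail bar points a counter-clockwise from the annealer's +y, so pushing the closed bar towards -x opens the hatch, out over +x. A spring closes it: 0.05 N m closed, 0.13 open (under 2 N on the bar 90 mm out).
- bar_tip (a point): Outer end of the hatch's tail bar, on its centreline, half-way up. The bar is straight, 16 mm wide, 16 mm high, its underside 5 mm above the deck (80 to 96 mm above the table), and runs from the pivot 120 mm out to this point; the last 35 mm are red. This point's y axis points outward along the bar.
- wedge_grip (a point): Centre of the grip fin of the loose brass wedge (0.65 kg): upright fin 30 (x) by 16 mm (y), 26 to 80 mm above the underside; this point is 53 mm above it. Body below: 26 mm high, upright faces, tapering from 44 mm wide at the square back end (x -33 mm) to 16 mm at the nose (x +43 mm), symmetrical in y. Its weight holds it on the deck against the spring.
- green_center (a point): Centre of the green glass stopper: loose, upright, round, 30 mm in diameter to 30 mm height, then domed, 40 mm in all; point 20 mm above its underside, z along its axis; 0.06 kg. It stands on the chamber floor, seen through the hatch window, about 37 mm to the +y or -y side of the chamber's centre; the amber one stands on the other side.
- amber_center (a point): Centre of the amber glass stopper, the same shape and size as the green one. It stays where it is.
- dish: Fixed round dark-brown iron cooling dish on the table. Its origin is at the centre of its underside; outer diameter 148 mm, rim 24 mm high, flat inner floor 8 mm above the origin and 115 mm in diameter.
Not all that is in view belongs to the job. Of the things that look like the part that bears wedge_grip, take the one that is farthest to the robot's right at the start. Of the things like the dish, leave any that is purple; of the rest the smaller one is meant.

How it is judged:
On the way, in this order (a step that is already met when the one before it is completed fails the run):
1. the wedge alone holds the hatch open, at least 1.2 rad, upright on the deck, released, and the robot off the hatch (value of joint hatch above 1.2 rad and contact force between wedge and hatch above 0.15 N and contact force between the fingers and wedge below 0.1 N and contact force between each of the arm, the fingers and hatch below 0.05 N and angle between wedge_grip's own z axis and vertical below 0.15 rad and z of wedge_grip in the frame of annealer between 0.12 and 0.135 m), for 0.3 s.
2. the green stopper is lifted out of the chamber with the hatch still open (z of green_center in the frame of annealer above 0.09 m and value of joint hatch above 1.2 rad), for 0.1 s.
At the end, for the whole second after the job is handed in: Hatch open 1.2 rad or more, held by the touching wedge, upright (8 deg) on the deck; green stopper at rest, upright (10 deg) on the dish floor within 50 mm of its centre; amber stopper within 20 mm of its start; wedge, hatch and stopper released (all of step 1 and horizontal distance between green_center and dish below 0.05 m and z of green_center in the frame of dish below 0.034 m and angle between green_center's own z axis and vertical below 0.17 rad and linear speed of green below 0.03 m/s and distance of amber_center from where it was at the start of the episode below 0.02 m and linear speed of wedge below 0.05 m/s).
It fails at once if the amber stopper is moved more than 20 mm (distance of amber_center from where it was at the start of the episode above 0.02 m).
It fails at once if the green stopper is set down hard (over 20 N on the dish) (contact force between green and dish above 20 N).
It also fails if it takes over 61 s, if anything falls off the work surface, if the arm or the gripper's body presses on something with over 40 N, if the wrist force passes 120 N, or if a joint passes its speed limit or range.

### The arm

A 6-joint arm with a two-finger parallel gripper is mounted at the origin on the work surface. World frame = base frame: x ahead of the robot, y to its left, z up, the work surface at z = 0. Lengths are in m, angles in rad, forces in N, time in s.
With the tool pointing down it reaches from about 0.425 to 0.925 m from the base axis. Payload 12.5 kg.
Tool frame: the origin (TCP) lies midway between the tips of the shut fingers; the grasp point (between the pads) lies 19 mm behind it; z points along the fingers, y is the line along which they close (so a half turn about z gives the same grasp; the last joint's range is limited). The gripper opens to 85 mm and grips with 20 to 120 N. Pads are 22 mm wide; open, the fingers measure 114 mm over their backs; the gripper's body (76 mm by 85 mm) begins 54 mm behind the grasp point. The pads swing forward as they close: fully open they stand 13 mm farther back than shut.
Start: joints at [-1.371, 0.491, 1.559, -0, 1.092, -0.106], TCP at [0.188, -0.596, 0.231] pointing down, gripper open.
Joint ranges: [-3.1, 3.1], [-0.84, 2.19], [0.05, 2.79], [-1.13, 4.28], [0.06, 2.93], [-2.69, 2.69]. Speed limits (rad/s): [2.22, 2.22, 2.79, 3.14, 3.14, 3.14].

### API

Orientations are given as a rotation vector (axis times angle).
In Python, from bench import readout, cams, env gives the robot as it stands. The module is installed in compiled form; this text tells all that it offers.
- The arm moves only by the shell command python3 -m handwheel 'ROWS' [FORCE]. ROWS is JSON, a list of rows, each a list of 7 numbers: the turn, a rotation vector about the world's x, y, z in rad, then the shift along the world's x, y, z in m, then the closure, from -1 (fully open) to 1 (shut). In form: [[wx, wy, wz, x, y, z, jaw], ...]. A call has 1 to 20 rows; each row shifts and turns the commanded pose from where the row before left it; what a row does not reach is not made up. A row lasts 1/8 s, in which the tool goes at most 62.5 mm and 10.7 degrees, less where a joint would pass 70% of its speed; a pose out of reach is approached as far as the arm can. A call is refused whole if a number of a shift passes 0.0625 or a number of a turn 0.188, either way. A call with a gripper value outside its range is refused whole. The fingers move at their own pace and stop on an object; FORCE is the grip in N (left out, the last holds). Time passes only in rows, so rows that do not move let the fingers close. It gives the time, the measured TCP pose, the force, the opening and the grip force at its end, in the units of the state.
- readout.get_obs(): the state, without advancing time (a new reading comes with each control period).
- cams.camera(name): name is "side" or "top" or "wrist"; returns the picture (400x640x3 uint8, red, green, blue); there is no depth.
- cams.camera_params(name): a dict with "mtx" (3x3 intrinsics, pixels), "k1" (the pictures are not rectified: a ray, as slopes to the right and down, at radius r is drawn at 1 + k1 r^2 times it, then the intrinsics apply), "origin" and "attitude" of the camera in the world. Camera axes: x right, y down, z forward; pixel columns grow to the right and rows downward; lengths in m; the calibration is good to about 2 mm. A picture is of the moment at which its call begins: read the wrist's pose just before it. camera_params takes no time and is no camera call; for the wrist camera it gives the pose at the moment of the call.
- env.close_job(): hands the job in; it is judged then, once.
Trained networks look in the newest picture that a camera, given by its name, has taken for a name from the list of things; names that differ only in an ending like _2 or _b are one class to them, and where a whole thing is asked for, a point or a joint stands for the part that bears it (a point fixed in the world has none). Each returns a list of dicts, best first, with "confidence" (0 to 1); they miss things now and then, are a little off and sometimes report something else, mostly with a low value. They report only what shows in the picture. A call takes as long as a camera call. They do not tell look-alikes from the thing itself.
- cams.search_frame(camera, target): "at" ([column, row] in pixels, amid what is visible of it).
- cams.silhouettes(camera, target): "pixels" (400x640 bool, what is visible of it) and "at" ([column, row] in pixels, amid what is visible of it).
The state is a dict: "clock": time; "q": joint angles; "dq": joint speeds; "joint_torque": joint torques, N m; "tcp_pos": TCP position; "tool_rot": TCP orientation; "wrist_force": force on the tool from outside, world axes, zero at the start; "moment": the same for the moment, N m; "gripper_width": finger opening in m; "grasp_force": force on a finger pad.
Only numpy, scipy, OpenCV 4.12 (cv2) and the standard library are available. Lean on these libraries where they do the work, as an engineer would, in place of code of your own. Each camera call takes 0.05 s, during which the arm holds its last target. There are 200 camera calls.

## Working session

There is one attempt and no reset: what is moved stays moved. The work goes in short steps, Python scripts to look and compute and a shell command to move; the robot and the scene stay as the last step left them, time stands still between calls to the robot, and variables do not carry over. Pictures are saved under pics/ and viewed, at most 12 in all, crops included, and the job is handed in when it is done.

```bash
mkdir -p pics
cat > h.py <<'E'
import numpy as np, cv2
from bench import readout, cams, env
from scipy.spatial.transform import Rotation as R
def att(p):
    a=np.array(p["attitude"],float)
    if a.shape==(3,3): return a
    return R.from_rotvec(a).as_matrix() if a.size==3 else R.from_quat(a).as_matrix()
def ray(p,uv):
    K=np.array(p["mtx"]); d=np.array([(uv[0]-K[0,2])/K[0,0],(uv[1]-K[1,2])/K[1,1]])
    s=d.copy()
    for _ in range(20): s=d/(1+p["k1"]*(s@s))
    return np.array(p["origin"]), att(p)@np.array([s[0],s[1],1])
def onz(p,uv,z):
    o,r=ray(p,uv); return o+r*(z-o[2])/r[2]
def proj(p,X):
    c=att(p).T@(np.array(X)-np.array(p["origin"])); s=c[:2]/c[2]; s=s*(1+p["k1"]*(s@s))
    K=np.array(p["mtx"]); return np.array([K[0,0]*s[0]+K[0,2],K[1,1]*s[1]+K[1,2]])
def save(n,f): 
    im=cams.camera(n); cv2.imwrite("pics/"+f,im[:,:,::-1]); return im
E
python3 - <<'E'
from h import *
for n in ["side","top"]:
    p=cams.camera_params(n); save(n,n+"0.png"); print(n,p)
    for t in ["annealer","hatch","bar_tip","wedge_grip","green_center","amber_center","dish"]:
        for d in cams.search_frame(n,t)[:4]:
            print(t,np.round(d["at"]),round(d["confidence"],2),np.round(onz(p,d["at"],0.09),3), np.round(onz(p,d["at"],0.0),3))
print(readout.get_obs())
E
```

```text
side {'mtx': array([[429.19772726,   0.        , 321.22084648],
       [  0.        , 429.19772726, 198.56783112],
       [  0.        ,   0.        ,   1.        ]]), 'k1': -0.11097473236095146, 'origin': array([-0.11881482,  1.21860559,  0.99190239]), 'attitude': array([-0.56910604,  2.56613928, -1.28764824])}
annealer [312. 192.] 0.86 [0.468 0.099 0.09 ] [ 0.527 -0.013  0.   ]
hatch [315. 176.] 0.61 [0.504 0.005 0.09 ] [ 0.566 -0.116 -0.   ]
bar_tip [315. 172.] 0.84 [ 0.516 -0.021  0.09 ] [ 0.58  -0.145  0.   ]
wedge_grip [360. 163.] 0.73 [ 0.382 -0.153  0.09 ] [ 0.432 -0.29   0.   ]
wedge_grip [318. 149.] 0.51 [ 0.584 -0.185  0.09 ] [ 0.654 -0.325  0.   ]
wedge_grip [347. 148.] 0.46 [ 0.478 -0.246  0.09 ] [ 0.538 -0.392  0.   ]
dish [278. 254.] 0.62 [0.42  0.431 0.09 ] [0.473 0.352 0.   ]
dish [362. 273.] 0.58 [0.16  0.399 0.09 ] [0.187 0.317 0.   ]
dish [224. 299.] 0.56 [0.464 0.647 0.09 ] [0.522 0.59  0.   ]
top {'mtx': array([[493.82228288,   0.        , 328.25009765],
       [  0.        , 493.82228288, 191.63393666],
       [  0.        ,   0.        ,   1.        ]]), 'k1':
[... 802 characters left out ...]
] [0.507 0.614 0.   ]
{'clock': 0.8, 'q': array([-1.37057223e+00,  4.90866900e-01,  1.55891367e+00, -2.49675515e-05,
        1.09170620e+00, -1.05614641e-01]), 'dq': array([ 0.00127634, -0.00071725, -0.00096902,  0.00033014,  0.00093224,
        0.00057956]), 'joint_torque': array([ 2.19892529e-03, -6.18206763e+01, -2.61840105e+01,  6.33592975e-06,
        2.51117999e-04, -1.75816132e-05]), 'tcp_pos': array([ 0.18819191, -0.59600028,  0.2313428 ]), 'tool_rot': array([ 3.10482383e+00,  4.78541805e-01, -2.68999136e-05]), 'wrist_force': array([-0.57386685, -0.88300094, -0.94632967]), 'moment': array([0.00753776, 0.0182941 , 0.04585534]), 'grasp_force': 0.0, 'gripper_width': 0.08544815141603936}
```

View pics/top0.png

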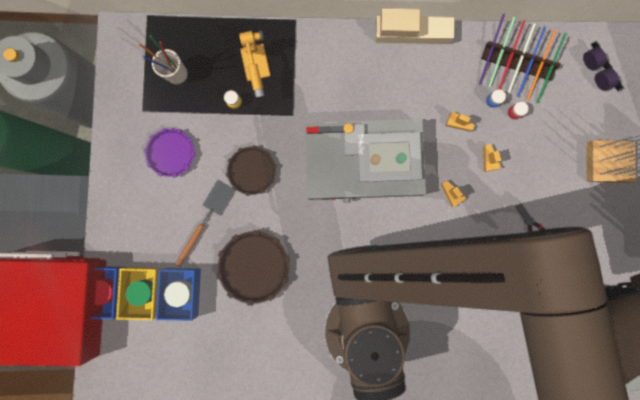

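View pics/side0.png

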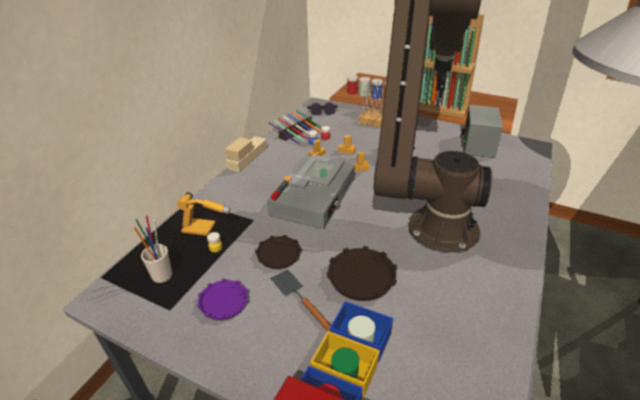

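Run:
```python
from h import *
p=cams.camera_params("top"); im=cams.camera("top")
c=cv2.resize(im[90:230,290:520],None,fx=3.4,fy=3.4,interpolation=cv2.INTER_CUBIC); cv2.imwrite("pics/c1.png",c[:,:,::-1])
def rect(m,z,name):
    cs,_=cv2.findContours(m.astype(np.uint8),0,1); k=max(cs,key=cv2.contourArea)
    b=cv2.boxPoints(cv2.minAreaRect(k)); print(name,len(k),cv2.contourArea(k),np.round([onz(p,q,z)[:2] for q in b],3).tolist())
for t,z in [("annealer",.075),("hatch",.085),("wedge_grip",.026),("dish",.024),("green_center",.045),("amber_center",.045),("bar_tip",.09)]:
    for d in cams.silhouettes("top",t)[:3]:
        print(np.round(d["at"],1),round(d["confidence"],2),np.round(onz(p,d["at"],z),4)); rect(d["pixels"],z,t)
hsv=cv2.cvtColor(im,cv2.COLOR_RGB2HSV).astype(int)
def seg(n,lo,hi,box,z):
    m=np.zeros((400,640),bool); y0,y1,x0,x1=box; m[y0:y1,x0:x1]=1
    h=hsv[:,:,0]; h=(h+ (20 if n=="red" else 0))%180
    m&=(h>=lo)&(h<=hi)&(hsv[:,:,1]>90)&(hsv[:,:,2]>50)
    v,u=np.where(m); print(n,len(u),u.mean(),v.mean(),u.min(),u.max(),np.round(onz(p,(u.mean(),v.mean()),z),4))
seg("red",10,28,(120,140,300,330),.096); seg("boss",12,30,(120,136,338,358),.1)
seg("green",50,95,(145,175,365,425),.045); seg("amber",3,25,(145,175,365,390),.045)
```

```text
[364.2 156.3] 0.6 [0.5099 0.022  0.075 ]
annealer 380 8885.0 [[0.604, 0.198], [0.625, -0.144], [0.39, -0.156], [0.369, 0.182]]
[379.5 152.2] 0.91 [ 0.5214 -0.0209  0.085 ]
hatch 324 3620.0 [[0.592, 0.19], [0.621, -0.13], [0.447, -0.144], [0.417, 0.173]]
[461.1 124.4] 0.83 [ 0.6202 -0.267   0.026 ]
wedge_grip 66 303.0 [[0.615, -0.22], [0.658, -0.229], [0.641, -0.305], [0.598, -0.296]]
[488.3 157.7] 0.74 [ 0.5221 -0.3478  0.026 ]
wedge_grip 70 327.0 [[0.559, -0.331], [0.563, -0.38], [0.488, -0.384], [0.484, -0.336]]
[454.3 191.2] 0.72 [ 0.4198 -0.2491  0.026 ]
wedge_grip 60 298.0 [[0.44, -0.207], [0.462, -0.248], [0.393, -0.283], [0.371, -0.242]]
[173.1 152.5] 0.87 [0.5134 0.5908 0.024 ]
dish 136 1760.0 [[0.557, 0.693], [0.607, 0.56], [0.471, 0.508], [0.422, 0.641]]
[253.8 268.4] 0.78 [0.1763 0.3363 0.024 ]
dish 210 4122.0 [[0.216, 0.488], [0.329, 0.305], [0.146, 0.191], [0.036, 0.372]]
[251.8 171.9] 0.73 [0.4616 0.3536 0.024 ]
dish 138 1787.0 [[0.538, 0.431], [0.542, 0.287], [0.397, 0.282], [0.393, 0.425]]
[382.2 148.1] 0.96 [ 0.5326 -0.0279  0.09  ]
bar_tip 325 3525.5 [[0.6, 0.189], [0.608, -0.137], [0.441, -0.14], [0.432, 0.184]]
red 88 312.1363636363636 129.51136363636363 306 318 [0.58   0.1736 0.096 ]
boss 79 347.82278481012656 127.79746835443038 343 353 [0.5867 0.072  0.1   ]<stdin>:15: RuntimeWarning: Mean of empty slice.
  ret = ret.dtype.type(ret / rcount)
Traceback (most recent call last):
ValueError: zero-size array to reduction operation minimum which has no identity
```

View pics/c1.png

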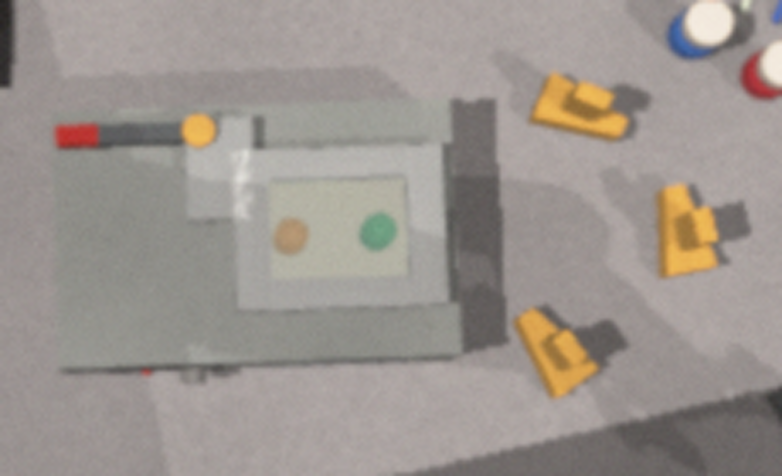

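```bash
python3 -m handwheel '[[0,0,-0.177,0.033,0.024,0,-1],[0,0,-0.177,0.033,0.024,0,-1],[0,0,-0.177,0.033,0.024,0,-1],[0,0,-0.177,0.033,0.024,0,-1],[0,0,-0.177,0.033,0.024,0,-1],[0,0,-0.177,0.033,0.024,0,-1],[0,0,-0.177,0.033,0.024,0,-1],[0,0,-0.177,0.033,0.024,0,-1],[0,0,-0.177,0.033,0.024,0,-1],[0,0,-0.177,0.033,0.024,0,-1],[0,0,0,0,0,0,-1],[0,0,0,0,0,0,-1]]' 60
python3 - <<'E'
from h import *
o=readout.get_obs(); p=cams.camera_params("wrist"); im=save("wrist","w1.png")
t=R.from_rotvec(o["tool_rot"]).as_matrix(); print(o["clock"],o["tcp_pos"],t[:,1],o["q"],p["origin"],p["k1"])
for d in cams.silhouettes("wrist","wedge_grip")[:3]:
    cs,_=cv2.findContours(d["pixels"].astype(np.uint8),0,1); k=max(cs,key=cv2.contourArea)
    a=cv2.approxPolyDP(k,5,True)[:,0]; print(d["at"],d["confidence"],a.tolist()); print(np.round([onz(p,q,.026)[:2] for q in a],4).tolist())
p=cams.camera_params("top")
for uv in [(401.2,157.9),(375.3,159.4)]: print(onz(p,uv,.05))
E
```

```text
clock: 2.7
tcp_pos: [0.5179, -0.3561, 0.2312]
tool_rot: [2.339, -2.097, -0.001]
wrist_force: [-0.6, 0.3, 0.3]
gripper_width: 0.0849
grasp_force: 0.0
2.7 [ 0.51785397 -0.35613951  0.23122206] [-9.94057053e-01 -1.08859549e-01  4.16038810e-04] [-7.07385019e-01  4.96172622e-01  1.54968664e+00 -2.73849947e-04
  1.09608174e+00  2.32525715e+00] [ 0.5262432  -0.42462594  0.37269034] -0.04882196392383074
[228.5, 238.4] 0.96 [[245, 209], [230, 211], [197, 256], [201, 263], [212, 252], [224, 252], [233, 267]]
[[0.6031, -0.3085], [0.6206, -0.3041], [0.6598, -0.2415], [0.6548, -0.2325], [0.6413, -0.249], [0.6266, -0.2507], [0.615, -0.2317]]
[321.9, 177.5] 0.78 [[347, 157], [290, 170], [283, 187], [301, 190], [306, 198], [349, 193]]
[[0.4929, -0.3813], [0.5546, -0.3599], [0.5609, -0.3395], [0.5402, -0.3382], [0.5336, -0.3294], [0.4852, -0.3407]]
[395.9, 277.0] 0.73 [[406, 241], [361, 275], [369, 294], [386, 289], [397, 308], [415, 299], [415, 253]]
[[0.4089, -0.2891], [0.4563, -0.2382], [0.4422, -0.2125], [0.4219, -0.2218], [0.4029, -0.1956], [0.3822, -0.2112], [0.395, -0.2747]]
[ 0.51163241 -0.08784374  0.05      ]
[ 0.5052658  -0.01217741  0.05      ]
```

View pics/w1.png

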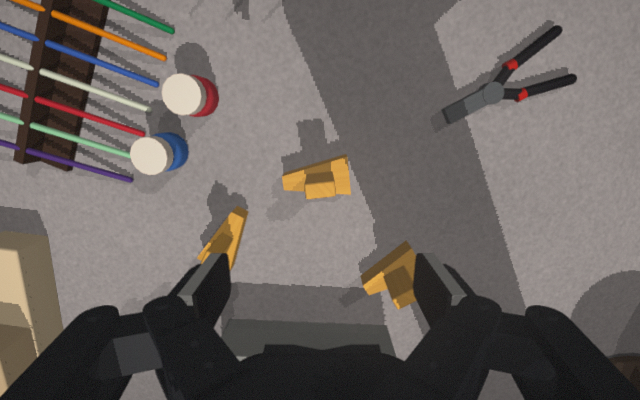

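```bash
cat > fit.py <<'E'
from h import *
from scipy.optimize import minimize
def render(p,x,y,th,z0=0):
    c,s=np.cos(th),np.sin(th); m=np.zeros((400*4,640*4),np.uint8)
    B=[(-.033,-.022),(-.033,.022),(.043,.008),(.043,-.008)]; F=[(-.015,-.008),(-.015,.008),(.015,.008),(.015,-.008)]
    for P,z in ((B,(0,.026)),(F,(.026,.08))):
        pts=np.array([proj(p,(x+c*a-s*b,y+s*a+c*b,z0+h)) for a,b in P for h in z])
        cv2.fillConvexPoly(m,cv2.convexHull(np.round(pts*4+1.5).astype(np.int32)),1)
    return cv2.resize(m.astype(np.float32),(640,400),interpolation=cv2.INTER_AREA)
def fit(views,x0,z0=0):
    def cost(v):
        e=0
        for p,m in views:
            r=render(p,v[0],v[1],v[2]*10,z0); e+=1-np.minimum(r,m).sum()/np.maximum(r,m).sum()
        return e
    v=np.array([x0[0],x0[1],x0[2]/10])
    for _ in range(3):
        r=minimize(cost,v,method="Nelder-Mead",options=dict(initial_simplex=v+np.array([[0,0,0],[.006,0,0],[0,.006,0],[0,0,.02]]))); v=r.x
    return v*[1,1,10],r.fun/len(views)
E
python3 - <<'E'
from fit import *
V=[]
for n in ("wrist","top"):
    p=cams.camera_params(n); cams.camera(n)
    for d in cams.silhouettes(n,"wedge_grip"):
        if np.linalg.norm(onz(p,d["at"],.03)[:2]-[.52,-.352])<.04: V.append((p,d["pixels"].astype(np.float32))); break
    print(n,fit(V[-1:],(.52,-.355,.1)))
print(fit(V,(.52,-.355,.1)))
E
```

```text
wrist (array([ 0.52024004, -0.35392407,  0.2159651 ]), np.float64(0.03410989046096802))
top (array([ 0.5205689 , -0.35741078,  0.19008573]), np.float64(0.08813774585723877))
(array([ 0.52026693, -0.35443101,  0.22556287]), np.float64(0.08846551179885864))
```

```bash
python3 -m handwheel '[[0,0,0.107,0.0025,0.002,-0.04,-1],[0,0,0,0,0,-0.05,-1],[0,0,0,0,0,-0.05,-1],[0,0,0,0,0,-0.035,-1],[0,0,0,0,0,-0.02,-1],[0,0,0,0,0,0,1],[0,0,0,0,0,0,1],[0,0,0,0,0,0,1],[0,0,0,0,0,0,1],[0,0,0,0,0,0,1],[0,0,0,0,0,0,1]]' 60
```

```text
clock: 4.38
tcp_pos: [0.5211, -0.3545, 0.0379]
tool_rot: [2.446, -1.972, 0.003]
wrist_force: [-1.8, 0.4, 8.3]
gripper_width: 0.0293
grasp_force: 60.8
```

```bash
python3 -m handwheel '[[0,0,0,0,0,0.04,1],[0,0,0,0,0,0.06,1],[0,0,0.176,0.0074,0.0312,0.02,1],[0,0,0.176,0.0074,0.0312,0,1],[0,0,0.176,0.0074,0.0312,0,1],[0,0,0.176,0.0074,0.0312,0,1],[0,0,0.176,0.0074,0.0312,0,1],[0,0,0.176,0.0074,0.0312,0,1],[0,0,0.176,0.0074,0.0312,0,1],[0,0,0.176,0.0074,0.0312,0,1],[0,0,0.176,0.0074,0.0312,0,1],[0,0,0.176,0.0074,0.0312,0,1],[0,0,0.176,0.0074,0.0312,0,1],[0,0,0.176,0.0074,0.0312,0,1],[0,0,0.176,0.0074,0.0312,0,1],[0,0,0.176,0.0074,0.0312,0,1],[0,0,0.176,0.0074,0.0312,0,1],[0,0,0.176,0.0074,0.0312,0,1],[0,0,0.176,0.0074,0.0312,0,1],[0,0,0,0,0,0,1]]' 60
python3 - <<'E'
from h import *
o=readout.get_obs(); t=R.from_rotvec(o["tool_rot"]).as_matrix(); print(o["tcp_pos"],t[:,1],o["q"],o["wrist_force"],o["gripper_width"])
j=t[:,1]; print("nose yaw",np.arctan2(-j[1],-j[0])%(2*np.pi))
p=cams.camera_params("wrist");save("wrist","w2.png");
for d in cams.silhouettes("wrist","hatch")[:2]: print(d["at"],d["confidence"],np.round(onz(p,d["at"],.09),3))
E
```

```text
clock: 6.88
tcp_pos: [0.6461, 0.1784, 0.156]
tool_rot: [-2.145, -2.295, 0.0]
wrist_force: [-0.3, -0.2, -5.5]
gripper_width: 0.0292
grasp_force: 61.6
[0.64612842 0.17838489 0.15596961] [ 9.97702763e-01  6.77422861e-02 -4.24035049e-04] [1.70802085e-01 6.29955821e-01 1.51587455e+00 3.02965572e-04
 9.96162306e-01 1.02843197e-01] [-0.25263815 -0.17589022 -5.45660926] 0.029247520148063307
nose yaw 3.209386864833021
[221.8, 252.7] 0.57 [0.576 0.147 0.09 ]
```

View pics/w2.png

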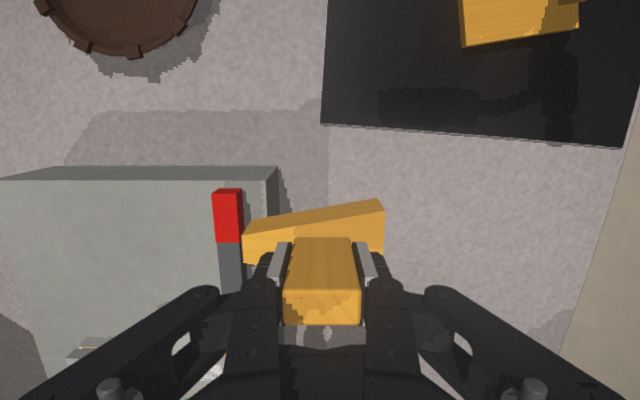

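Run:
```python
from h import *
p=cams.camera_params("wrist")
for uv in [(214,192),(240,188),(216,241),(240.5,241)]: print(onz(p,uv,.096))
o=readout.get_obs()['tcp_pos'];print(proj(p,(o[0]-.043,o[1]-.003,o[2]-.036+.026)))
P=np.array([.5867,.072]);psi=.066;r=.098
for a in np.arange(0,1.56,.1):
    n=np.array([np.cos(a+psi),np.sin(a+psi)]);u=np.array([-n[1],n[0]]); g=P+r*u+.051*n; print(round(a,2),np.round(g,4))
```

```text
[0.57345305 0.19237897 0.096     ]
[0.59098713 0.19621886 0.096     ]
[0.5736677  0.15693351 0.096     ]
[0.59095132 0.15810089 0.096     ]
[239.22396654 252.85009975]
0.0 [0.6311 0.1732]
0.1 [0.6208 0.1771]
0.2 [0.6101 0.18  ]
0.3 [0.5992 0.1818]
0.4 [0.5882 0.1825]
0.5 [0.5772 0.1821]
0.6 [0.5663 0.1806]
0.7 [0.5555 0.178 ]
0.8 [0.5451 0.1743]
0.9 [0.5351 0.1697]
1.0 [0.5256 0.164 ]
1.1 [0.5167 0.1575]
1.2 [0.5085 0.1501]
1.3 [0.5011 0.1419]
1.4 [0.4946 0.133 ]
1.5 [0.4889 0.1235]
```

```bash
python3 -m handwheel '[[0,0,0,0,0,-0.02,1],[0,0,0,0,0,-0.018,1],[0,0,0,0,0,0,1],[0,0,0,-0.008,-0.002,0,1],[0,0,0,-0.007,-0.003,0,1],[0,0,0.1,-0.0103,0.0039,0,1],[0,0,0.1,-0.0107,0.0029,0,1],[0,0,0.1,-0.0109,0.0018,0,1],[0,0,0.1,-0.011,0.0007,0,1],[0,0,0.1,-0.011,-0.0004,0,1],[0,0,0.1,-0.0109,-0.0015,0,1],[0,0,0.1,-0.0108,-0.0026,0,1],[0,0,0.1,-0.0104,-0.0037,0,1],[0,0,0.1,-0.01,-0.0046,0,1],[0,0,0.1,-0.0095,-0.0057,0,1],[0,0,0,0,0,0,1]]'
python3 - <<'E'
from h import *
save("top","t2.png"); im=cv2.imread("pics/t2.png")[90:230,250:480]; cv2.imwrite("pics/t2c.png",cv2.resize(im,None,fx=3.4,fy=3.4))
E
```

```text
clock: 8.98
tcp_pos: [0.5255, 0.1619, 0.1191]
tool_rot: [0.789, 3.04, 0.001]
wrist_force: [-0.9, -0.2, -6.0]
gripper_width: 0.0292
grasp_force: 61.5
```

View pics/t2c.png

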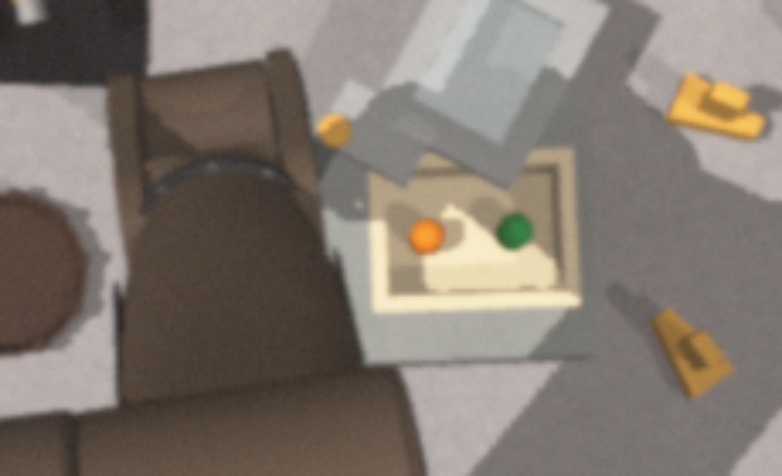

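```bash
python3 -m handwheel '[[0,0,0.1,-0.0089,-0.0065,0,1],[0,0,0.1,-0.0082,-0.0074,0,1],[0,0,0.1,-0.0074,-0.0082,0,1],[0,0,0.1,-0.0065,-0.0089,0,1],[0,0,0.05,-0.003,-0.0046,0,1],[0,0,0,0,0,0,1],[0,0,0,0,0,-0.003,1],[0,0,0,0,0,-0.003,1],[0,0,0,0,0,0,1]]'
python3 - <<'E'
from h import *
save("wrist","w3.png"); o=readout.get_obs(); print(o["tcp_pos"],o["wrist_force"],o["q"])
E
```

```text
clock: 10.15
tcp_pos: [0.4924, 0.1269, 0.1129]
tool_rot: [0.09, 3.139, 0.001]
wrist_force: [-1.6, 2.1, 5.0]
gripper_width: 0.0291
grasp_force: 62.9
[0.4924323  0.12688723 0.11289227] [-1.00698542  2.14562727  4.77456466] [ 1.22155972e-01  4.92468998e-01  1.96466656e+00  2.33664219e-04
  6.83202989e-01 -1.39133934e+00]
```

View pics/w3.png

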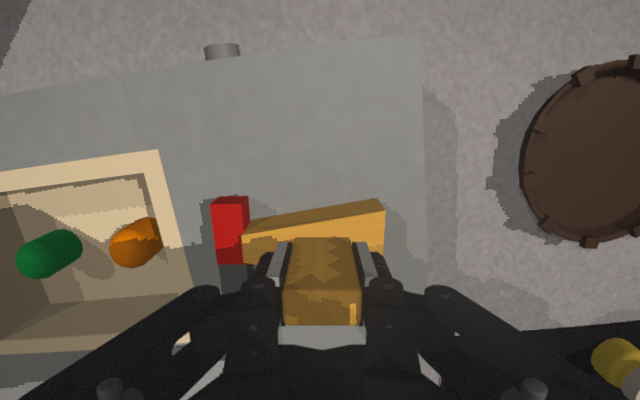

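```bash
python3 -m handwheel '[[0,0,0,0,0,0,-1],[0,0,0,0,0,0,-1],[0,0,0,0,0,0,-1],[0,0,0,0,0,0,-1],[0,0,0,0,0,0,-1],[0,0,0,0,0,0.04,-1],[0,0,0,0,0,0.05,-1],[0,0,0,0,0,0.05,-1],[0,0,0,0,-0.04,0.04,-1],[0,0,0,0,-0.05,0,-1],[0,0,0,0,-0.05,0,-1],[0,0,0,0,0,0,-1]]'
python3 - <<'E'
from h import *
from fit import *
o=readout.get_obs(); print(o["tcp_pos"],o["wrist_force"],o["q"],R.from_rotvec(o["tool_rot"]).as_matrix()[:,1])
for n in ("wrist","top"):
    p=cams.camera_params(n); save(n,n+"4.png")
    for t in ("green_center","amber_center","wedge_grip","hatch","dish"):
        for d in cams.search_frame(n,t)[:2]: print(n,t,np.round(d["at"],1),round(d["confidence"],2),np.round(onz(p,d["at"],.045),4))
a=cv2.imread("pics/wrist4.png"); b=cv2.imread("pics/top4.png")[60:250,220:480]
cv2.imwrite("pics/m4.png",np.hstack([cv2.resize(a,(400,250)),cv2.resize(b,(342,250),interpolation=2)]))
E
```

```text
clock: 11.7
tcp_pos: [0.4919, -0.0159, 0.2924]
tool_rot: [0.095, 3.14, -0.0]
wrist_force: [-0.4, 0.1, -0.0]
gripper_width: 0.0854
grasp_force: 0.0
[ 0.49186953 -0.01589139  0.29238149] [-0.36367282  0.1311199  -0.03162578] [-1.66496871e-01  2.36635848e-01  1.78982187e+00 -2.38879335e-04
  1.11499235e+00 -1.67663973e+00] [ 6.05113595e-02  9.98167483e-01 -2.28368420e-04]
wrist green_center [265.4 189.6] 0.72 [ 0.5122 -0.0883  0.045 ]
wrist amber_center [325.3 179.8] 0.72 [ 0.5041 -0.0108  0.045 ]
wrist wedge_grip [154.1 272. ] 0.95 [ 0.6212 -0.2593  0.045 ]
wrist wedge_grip [139.7 120.8] 0.68 [ 0.4159 -0.2342  0.045 ]
wrist hatch [348.5 286.3] 0.63 [0.6587 0.0131 0.045 ]
wrist dish [593.9 130.8] 0.89 [0.4602 0.3329 0.045 ]
top wedge_grip [326.7 159.7] 0.65 [0.5014 0.1305 0.045 ]
top wedge_grip [450.3 193.3] 0.61 [ 0.4118 -0.233   0.045 ]
top hatch [371.8  88.9] 0.58 [0.7166 0.0024 0.045 ]
top dish [252.3 168.2] 0.93 [0.4702 0.349  0.045 ]
top dish [169.9 151.6] 0.89 [0.5127 0.5933 0.045 ]
```

View pics/m4.png

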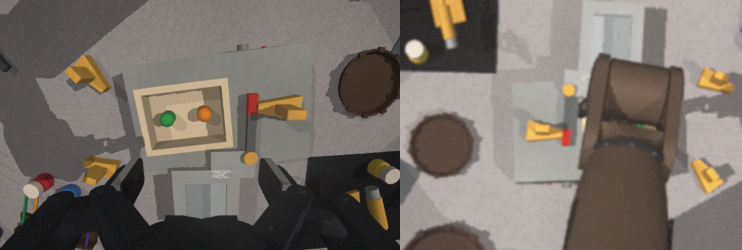

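```bash
python3 -m handwheel '[[0,0,-0.18,0.0025,-0.009,-0.01,-0.2],[0,0,-0.18,0.0025,-0.009,-0.01,-0.2],[0,0,-0.18,0.0025,-0.009,-0.01,-0.2],[0,0,-0.18,0.0025,-0.009,-0.01,-0.2],[0,0,-0.18,0.0025,-0.009,-0.01,-0.2],[0,0,-0.18,0.0025,-0.009,-0.01,-0.2],[0,0,-0.18,0.0025,-0.009,-0.01,-0.2],[0,0,-0.18,0.0025,-0.009,-0.01,-0.2],[0,0,0,0,0,0,-0.2],[0,0,0,0,0,0,-0.2]]' 30
python3 - <<'E'
from h import *
o=readout.get_obs(); print(o["tcp_pos"],R.from_rotvec(o["tool_rot"]).as_matrix()[:,1])
p=cams.camera_params("wrist"); save("wrist","w5.png")
for t in ("green_center","amber_center"):
    for d in cams.silhouettes("wrist",t)[:2]: print(t,np.round(d["at"],1),round(d["confidence"],2),np.round(onz(p,d["at"],.045),4),d["pixels"].sum())
E
```

```text
clock: 13.55
tcp_pos: [0.512, -0.0852, 0.2127]
tool_rot: [2.133, 2.306, 0.0]
wrist_force: [0.1, 0.9, -0.3]
gripper_width: 0.0512
grasp_force: 0.0
[ 0.51202284 -0.0851815   0.21266486] [9.96968403e-01 7.78067600e-02 3.33390406e-04]
green_center [322.4 185. ] 0.92 [ 0.5135 -0.0841  0.045 ] 785
amber_center [320.  107.6] 0.95 [ 0.5053 -0.009   0.045 ] 853
```

View pics/w5.png

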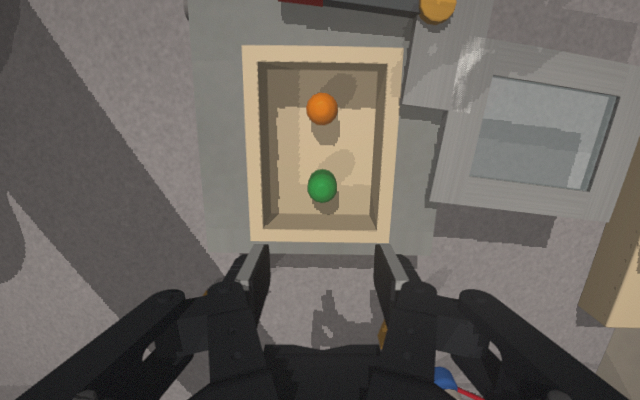

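```bash
python3 -m handwheel '[[0,0,0,0.0005,-0.0015,-0.05,-0.2],[0,0,0,0,0,-0.05,-0.2],[0,0,0,0,0,-0.04,-0.2],[0,0,0,0,0,-0.03,-0.2],[0,0,0,0,0,-0.012,-0.2],[0,0,0,0,0,0,-0.2],[0,0,0,0,0,0,0.6],[0,0,0,0,0,0,0.6],[0,0,0,0,0,0,0.6],[0,0,0,0,0,0,0.6],[0,0,0,0,0,0,0.6]]' 30
```

```text
clock: 15.08
tcp_pos: [0.5131, -0.087, 0.0316]
tool_rot: [2.136, 2.301, 0.002]
wrist_force: [0.1, 0.2, 8.2]
gripper_width: 0.0287
grasp_force: 29.8
```

```bash
python3 -m handwheel '[[0,0,0,0,0,0.02,0.6],[0,0,0,0,0,0.05,0.6],[0,0,0,0,0,0.05,0.6],[0,0,0,0,0,0.05,0.6],[0,0,0,0,0,0.03,0.6],[0,0,0,-0.005,0.04,0,0.6],[0,0,0,-0.006,0.053,0,0.6],[0,0,0,-0.006,0.053,0,0.6],[0,0,0,-0.006,0.053,0,0.6],[0,0,0,-0.006,0.053,0,0.6],[0,0,0,-0.006,0.053,0,0.6],[0,0,0,-0.006,0.053,0,0.6],[0,0,0,-0.006,0.053,0,0.6],[0,0,0,-0.001,0.02,0,0.6],[0,0,0,0,0,0,0.6],[0,0,0,0,0,0,0.6]]' 30
python3 - <<'E'
from h import *
o=readout.get_obs(); print(o["tcp_pos"],o["gripper_width"],o["q"])
p=cams.camera_params("wrist"); save("wrist","w6.png")
for n in ("wrist","top"):
  p=cams.camera_params(n); cams.camera(n)
  for d in cams.silhouettes(n,"dish")[:3]:
    cs,_=cv2.findContours(d["pixels"].astype(np.uint8),0,1); k=cv2.convexHull(max(cs,key=cv2.contourArea))[:,0]
    w=np.array([onz(p,q,.024)[:2] for q in k],np.float32); print(n,round(d["confidence"],2),cv2.minEnclosingCircle(w))
E
```

```text
clock: 17.08
tcp_pos: [0.4646, 0.343, 0.2305]
tool_rot: [2.138, 2.301, -0.0]
wrist_force: [-0.1, 0.3, -0.4]
gripper_width: 0.0286
grasp_force: 30.0
[0.46457887 0.34298581 0.23048759] 0.028558002603423956 [ 5.21707268e-01  4.24223288e-01  1.67908879e+00 -3.17098636e-04
  1.03842137e+00  4.48580752e-01]
wrist 0.88 ((0.4664309024810791, 0.3597676753997803), 0.0761360377073288)
wrist 0.63 ((0.1742616593837738, 0.3392927646636963), 0.11517179757356644)
top 0.82 ((0.48652923107147217, 0.31363022327423096), 0.05345451831817627)
top 0.8 ((0.1578666716814041, 0.4260016679763794), 0.05747632309794426)
top 0.7 ((0.5129772424697876, 0.6036954522132874), 0.07697999477386475)
```

View pics/w6.png

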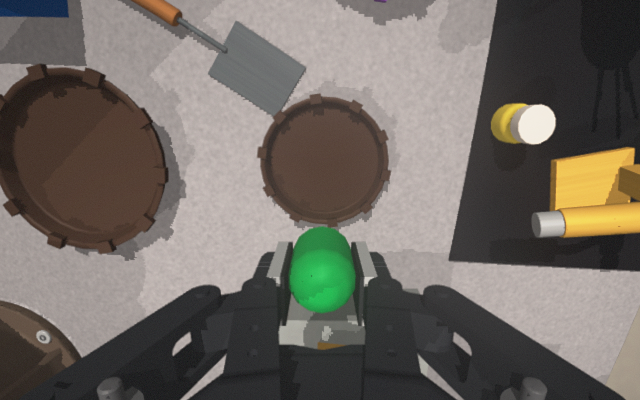

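```bash
python3 -m handwheel '[[0,0,0,0.001,0.015,-0.04,0.6],[0,0,0,0,0,-0.05,0.6],[0,0,0,0,0,-0.05,0.6],[0,0,0,0,0,-0.04,0.6],[0,0,0,0,0,-0.025,0.6],[0,0,0,0,0,-0.006,0.6],[0,0,0,0,0,0,0.6],[0,0,0,0,0,-0.001,0.6],[0,0,0,0,0,-0.001,0.6],[0,0,0,0,0,0,0.6]]' 30
```

```text
clock: 18.58
tcp_pos: [0.4656, 0.3592, 0.0178]
tool_rot: [2.137, 2.302, 0.001]
wrist_force: [0.2, 0.1, -0.5]
gripper_width: 0.0289
grasp_force: 30.0
```

```bash
python3 -m handwheel '[[0,0,0,0,0,-0.001,0.6],[0,0,0,0,0,-0.001,0.6],[0,0,0,0,0,0,0.6]]' 30; python3 -m handwheel '[[0,0,0,0,0,-0.0007,0.6],[0,0,0,0,0,0,0.6]]' 30
```

```text
clock: 18.95
tcp_pos: [0.4654, 0.3591, 0.0152]
tool_rot: [-2.138, -2.302, 0.0]
wrist_force: [-0.0, -0.5, -0.2]
gripper_width: 0.029
grasp_force: 30.0
clock: 19.2
tcp_pos: [0.4655, 0.3591, 0.0147]
tool_rot: [2.138, 2.302, 0.0]
wrist_force: [-0.1, 0.1, 1.9]
gripper_width: 0.0287
grasp_force: 30.1
```

```bash
python3 -m handwheel '[[0,0,0,0,0,0,0.25],[0,0,0,0,0,0,0.15],[0,0,0,0,0,0,0],[0,0,0,0,0,0,-0.2],[0,0,0,0,0,0,-0.2],[0,0,0,0,0,0.03,-0.2],[0,0,0,0,0,0.05,-0.2],[0,0,0,0,0,0.06,-0.2],[0,0,0,0,-0.05,0.03,-0.2],[0,0,0,0,-0.05,0,-0.2],[0,0,0,0,0,0,-0.2],[0,0,0,0,0,0,-0.2]]' 30
python3 - <<'E'
from h import *
a=save("wrist","w7.png"); b=save("side","s7.png")
p=cams.camera_params("wrist")
for n in ("wrist","side"):
  p=cams.camera_params(n)
  for t in ("green_center","amber_center"):
    for d in cams.search_frame(n,t)[:1]: print(n,t,d["confidence"],onz(p,d["at"],.03 if t[0]=="g" else .045))
m=np.hstack([cv2.resize(a,(400,250)),cv2.resize(b[140:300,220:420],(390,312))[:250]]); cv2.imwrite("pics/m7.png",m[:,:,::-1])
E
```

```text
clock: 20.7
tcp_pos: [0.4657, 0.2593, 0.1847]
tool_rot: [2.138, 2.301, 0.001]
wrist_force: [0.3, 0.5, -0.2]
gripper_width: 0.0513
grasp_force: 0.0
wrist green_center 0.74 [0.46569214 0.36229332 0.03      ]
side green_center 0.49 [0.45834009 0.35964959 0.03      ]
```

View pics/m7.png

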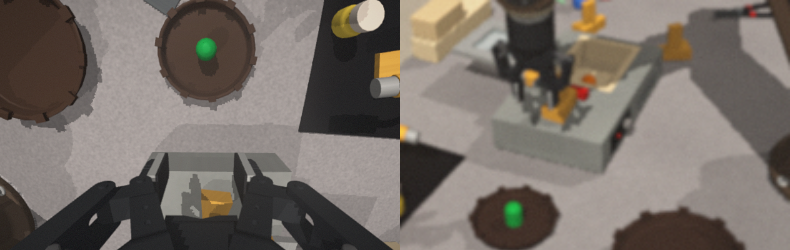

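```bash
python3 -c "
from bench import env
print(env.close_job())"
```

```text
the job is handed in; nothing more can be done
None
```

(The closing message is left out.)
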